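# Clamp the ski-binding plate that the job tag calls for

## Robot

A 7-joint arm with a two-finger parallel gripper is mounted at the origin on the work surface. World frame = base frame: x ahead of the robot, y to its left, z up, the work surface at z = 0. Lengths are in m, angles in rad, forces in N, time in s.
With the tool pointing down it reaches from about 0.35 to 0.9 m from the base axis. Payload 8.1 kg.
Tool frame: the origin (TCP) lies at the very end of the fingers, on their centre line; the grasp point (between the pads) lies 19 mm behind it; z points along the fingers, y is the line along which they close (so a half turn about z gives the same grasp; the last joint's range is limited). The gripper opens to 92 mm and grips with 3 to 60 N. Pads are 19 mm wide; open, the fingers measure 130 mm over their backs; the gripper's body (75 mm by 190 mm) begins 47 mm behind the grasp point.
Start: joints at [1.225, 0.434, 0.025, 1.573, -0.012, 1.134, -0.075], TCP at [0.15, -0.607, 0.227] pointing down, gripper open.
Joint ranges: [-2.62, 2.62], [-0.44, 2.09], [-1.27, 1.32], [0.08, 2.57], [-1.32, 4.46], [0.12, 2], [-2.74, 2.74]. Speed limits (rad/s): [2.22, 2.22, 3.01, 3.01, 3.14, 3.14, 3.14].

## Interface

Orientations are given as a rotation vector (axis times angle).
In Python, from cell import arm gives the robot as it stands.
- The arm moves only by the tool carry_out, never from a script. Its argument "commands" is a list of rows, each a list of 7 numbers: the opening, from 0 (shut) to 1 (fully open), then the shift along the tool's x, y, z each as a share of 0.025 m, from -1 to 1, then the turn, a rotation vector about the tool's x, y, z each as a share of 0.1 rad, from -1 to 1. A call has 1 to 8 rows; each row shifts and turns the commanded pose from where the row before left it, along the tool's axes as they then stand; what a row does not reach is not made up. A row lasts 1/10 s, in which the tool goes at most 50 mm and 8.59 degrees, less where a joint would pass 70% of its speed; a pose out of reach is approached as far as the arm can. A call with a number of a shift or a turn outside -1 to 1 is refused whole. A call with a gripper value outside its range is refused whole. The fingers move at their own pace and stop on an object; "squeeze" is the grip in N (left out, the last holds). Time passes only in rows, so rows that do not move let the fingers close. It gives the time, the measured TCP pose, the force, the opening and the grip force at its end, in the units of the state.
- arm.observe(): the state, without advancing time (a new reading comes with each control period).
- arm.get_image(name): name is "side" or "top" or "wrist"; returns a dict with "pixels" (384x512x3 uint8, red, green, blue), "range_z" (384x512 float32, m along the optical axis (not along the pixel's ray), 0 where there is no reading), "mtx" (3x3 intrinsics, pixels), "R" (3x3) and "t" (3): a world point X has camera coordinates R X + t; the wrist camera has in their place "tool_from_camera" (4x4, takes a point from camera to tool coordinates, whose origin is the TCP and whose axes are the flange's). Camera axes: x right, y down, z forward; pixel columns grow to the right and rows downward; lengths in m; the calibration is good to about 2 mm. A picture is of the moment at which its call begins: read the wrist's pose just before it.
- arm.sign_off(): hands the job in; it is judged then, once.
The state is a dict: "clock": time; "joints": joint angles; "dq": joint speeds; "joint_efforts": joint torques, N m; "position": TCP position; "ee_rot": TCP orientation; "force": force on the tool from outside, world axes, zero at the start; "ft_torque": the same for the moment, N m; "width": opening from 0.0 (shut) to 1.0 (fully open); "gripper_force": force on a finger pad.
Only numpy, scipy, OpenCV 4.12 (cv2) and the standard library are available. Lean on these libraries where they do the work, as an engineer would, in place of code of your own. Each camera call takes 0.05 s, during which the arm holds its last target. There are 200 camera calls.

## Task

The coloured tag lying in the white job tray tells which binding plate is next, the blue or the orange one. Push the clamp's sliding jaw against that plate until the plate sits flush and is pressed firmly, not brutally, against the end fence on its side (about 15 N on the plate, over the jaw's own drag); only then tip the red-knobbed lever all the way over towards that plate to lock it. Leave the other plate, the tags and the brush where they are.

Things in the scene. Friction and masses are not known exactly. Their poses are not given: they have to be found in the camera images.
- clamp: Fixed bench clamp: aluminium bed 190 (x) x 450 (y) x 20 mm. Origin at the centre of its underside; x away from the robot, y along its long side, in which the jaw slides. At each end stands a steel fence, 170 mm long in x, top 70 mm above the bench; its inner face is set anywhere from 168 to 190 mm from the origin in y, each end on its own, and is not reported.
- jaw: Grey sliding jaw: a block 150 (x) x 50 (y) mm over its rubber faces (25 mm either side of its middle), top 85 mm above the bench. Slides along the clamp's y up to 120 mm each way from the clamp's middle, with about 5 N of drag; stays where left. Origin in its middle at the bed's top, 20 mm above the bench; with a plate against it their middles are 60 mm apart.
- lever (a joint): Angle in rad of the lock lever on the jaw: 0 upright, positive tipped towards the clamp's +y, end stops at +1.2 and -1.2. Stiff, about 0.12 N m; stays where it is left. All the way over means near a stop.
- lever_pivot (a point): The lever's pivot axis (along the clamp's x), at the top of the jaw in its middle plane, 45 mm in x from the jaw's middle, 85 mm above the bench.
- lever_knob (a point): Centre of the lever's red ball knob, 24 mm across, 75 mm from the pivot on a steel rod 12 mm thick.
- plate_blue: The blue one of the two ski-binding riser plates, loose, lying flat in one of the clamp's two bays, possibly askew: 150 (x) x 70 (y) x 26 mm, about 0.3 kg. Origin at the centre of its underside, x along its length. The other plate lies in the other bay.
- plate_orange: The orange one of the two ski-binding riser plates, loose, lying flat in one of the clamp's two bays, possibly askew: 150 (x) x 70 (y) x 26 mm, about 0.3 kg. Origin at the centre of its underside, x along its length. The other plate lies in the other bay.
- tag_blue: Blue job tag: a plastic disc, 64 mm across, 12 mm high, lying in one of the two trays. Origin at the centre of its underside.
- tag_orange: Orange job tag: a plastic disc, 64 mm across, 12 mm high, lying in one of the two trays. Origin at the centre of its underside.
- tray_job: White job tray, fixed, 110 x 110 x 18 mm, open on top; the tag in it has the colour of the plate to clamp. Origin at the centre of its underside.
- tray_spare: Black tray of the same size, for the tag that is not wanted now. Origin at the centre of its underside.
- brush: Bystander: wooden ski brush with black bristles down, 130 (x) x 50 x 40 mm. Origin at the centre of its underside.
There are look-alikes about, which are no part of the job. What is shaped like the tray_job but turquoise is not meant.

How it is judged:
On the way, in this order (a step that is already met when the one before it is completed fails the run):
1. the jaw presses the plate named by the tag, home against the fence on its side, with more than 8 N (((horizontal distance between tag_blue and tray_job below 0.05 m and y of plate_blue in the frame of clamp above 0.02 m and contact force between jaw and plate_blue above 8 N) or (horizontal distance between tag_blue and tray_job below 0.05 m and y of plate_blue in the frame of clamp below -0.02 m and contact force between jaw and plate_blue above 8 N) or (horizontal distance between tag_orange and tray_job below 0.05 m and y of plate_orange in the frame of clamp above 0.02 m and contact force between jaw and plate_orange above 8 N) or (horizontal distance between tag_orange and tray_job below 0.05 m and y of plate_orange in the frame of clamp below -0.02 m and contact force between jaw and plate_orange above 8 N))), for 0.15 s.
2. then the lever is tipped over towards that plate, beyond 0.95 rad (((horizontal distance between tag_blue and tray_job below 0.05 m and y of plate_blue in the frame of clamp above 0.02 m and value of joint lever above 0.95 rad) or (horizontal distance between tag_blue and tray_job below 0.05 m and y of plate_blue in the frame of clamp below -0.02 m and value of joint lever below -0.95 rad) or (horizontal distance between tag_orange and tray_job below 0.05 m and y of plate_orange in the frame of clamp above 0.02 m and value of joint lever above 0.95 rad) or (horizontal distance between tag_orange and tray_job below 0.05 m and y of plate_orange in the frame of clamp below -0.02 m and value of joint lever below -0.95 rad))), for 0.2 s.
At the end, for the whole second after the job is handed in: The plate named by the tag lies flat, over 128 mm from the clamp's middle and square to it within 2 degrees, at rest; the jaw is still up against it (gap under 3 mm), the lever tipped over 0.95 rad towards it, the other plate within 20 mm of its start (((horizontal distance between tag_blue and tray_job below 0.05 m and y of plate_blue in the frame of clamp above 0.128 m and y of plate_blue in the frame of jaw between -0.063 and 0.063 m and value of joint lever above 0.95 rad and angle between the x axis of plate_blue and the x axis of clamp, either way round below 0.035 rad and angle between plate_blue's own z axis and vertical below 0.05 rad and linear speed of plate_blue below 0.01 m/s and distance of plate_orange from where it was at the start of the episode below 0.02 m) or (horizontal distance between tag_blue and tray_job below 0.05 m and y of plate_blue in the frame of clamp below -0.128 m and y of plate_blue in the frame of jaw between -0.063 and 0.063 m and value of joint lever below -0.95 rad and angle between the x axis of plate_blue and the x axis of clamp, either way round below 0.035 rad and angle between plate_blue's own z axis and vertical below 0.05 rad and linear speed of plate_blue below 0.01 m/s and distance of plate_orange from where it was at the start of the episode below 0.02 m) or (horizontal distance between tag_orange and tray_job below 0.05 m and y of plate_orange in the frame of clamp above 0.128 m and y of plate_orange in the frame of jaw between -0.063 and 0.063 m and value of joint lever above 0.95 rad and angle between the x axis of plate_orange and the x axis of clamp, either way round below 0.035 rad and angle between plate_orange's own z axis and vertical below 0.05 rad and linear speed of plate_orange below 0.01 m/s and distance of plate_blue from where it was at the start of the episode below 0.02 m) or (horizontal distance between tag_orange and tray_job below 0.05 m and y of plate_orange in the frame of clamp below -0.128 m and y of plate_orange in the frame of jaw between -0.063 and 0.063 m and value of joint lever below -0.95 rad and angle between the x axis of plate_orange and the x axis of clamp, either way round below 0.035 rad and angle between plate_orange's own z axis and vertical below 0.05 rad and linear speed of plate_orange below 0.01 m/s and distance of plate_blue from where it was at the start of the episode below 0.02 m))); the robot touches nothing.
It fails at once if the jaw presses a plate with more than 35 N (contact force between jaw and plate_blue above 35 N or contact force between jaw and plate_orange above 35 N).
It fails at once if a tag or the brush is moved more than 30 mm (distance of any of tag_blue, tag_orange, brush from where it was at the start of the episode above 0.03 m).
It fails at once if the wrong plate is moved more than 20 mm ((horizontal distance between tag_blue and tray_job below 0.05 m and distance of plate_orange from where it was at the start of the episode above 0.02 m) or (horizontal distance between tag_orange and tray_job below 0.05 m and distance of plate_blue from where it was at the start of the episode above 0.02 m)).
It also fails if it takes over 54 s, if anything falls off the work surface, if the arm or the gripper's body presses on something with over 40 N, if the wrist force passes 120 N, or if a joint passes its speed limit or range.

## Working session

There is one attempt and no reset: what is moved stays moved. The work goes in short steps, Python scripts to look and compute and a tool call to move; the robot and the scene stay as the last step left them, time stands still between calls to the robot, and variables do not carry over. Pictures are saved under pics/ and viewed, at most 10 in all, crops included, and the job is handed in when it is done.

Besides the shell and the picture viewer there is one more tool, called by a JSON object that holds its "method" and its "body". carry_out: Moves the arm, as the interface text tells. Shift numbers are shares of 0.025 m and turn numbers shares of 0.1 rad, none past 1 either way. Its arguments: {"type":"object","properties":{"commands":{"type":"array"},"squeeze":{"type":"number"}},"required":["commands"]}

```bash
mkdir -p pics; python3 - <<'E'
from cell import arm
import cv2,numpy as np
s=arm.observe(); print(s)
for n in ("top","side"):
    d=arm.get_image(n); cv2.imwrite(f"pics/{n}0.png",d["pixels"][:,:,::-1]); np.savez(f"{n}0.npz",**d)
    print(n,d["mtx"],d["R"],d["t"])
E
```

```text
{'clock': 0.0, 'joints': array([ 1.22540131,  0.43524963,  0.02497624,  1.57410575, -0.0115967 ,
        1.13398041, -0.07512161]), 'dq': array([-1.67143135e-04, -4.54321911e-04, -8.77235039e-04, -2.19354851e-04,
       -3.08033716e-03,  9.74984384e-06,  5.51083326e-04]), 'joint_efforts': array([-1.32546527e-03, -6.67833853e+01,  9.85150784e-01, -3.14454675e+01,
       -6.04557549e-02,  4.27585992e-02,  1.92579027e-04]), 'position': array([ 0.15007845, -0.60618607,  0.22592511]), 'ee_rot': array([-3.11693956e+00, -3.80111313e-01,  5.36050031e-04]), 'force': array([-0.94838038, -0.17019413,  1.11175646]), 'ft_torque': array([0.04671326, 0.02893175, 0.01811192]), 'gripper_force': 0.0, 'width': 1.0012657873375184}
top [[450.36731576   0.         251.26035797]
 [  0.         450.36731576 186.55244961]
 [  0.           0.           1.        ]] [[-0.01376616 -0.99987917  0.00722004]
 [-0.98916473  0.01256243 -0.14627138]
 [ 0.14616301 -0.00915541 -0.98921815]] [0.0806116  0.54453663 1.38257158]
side [[423.56083625   0.         255.84902955]
 [  0.         423.56083625 193.66736557]
 [  0.           0.           1.        ]] [[-0.99262808 -0.11988543  0.01780376]
 [-0.0769546   0.50993411 -0.85676437]
 [ 0.09363482 -0.85181846 -0.51540066]] [0.54188518 0.10649009 1.50576586]
```

View pics/top0.png

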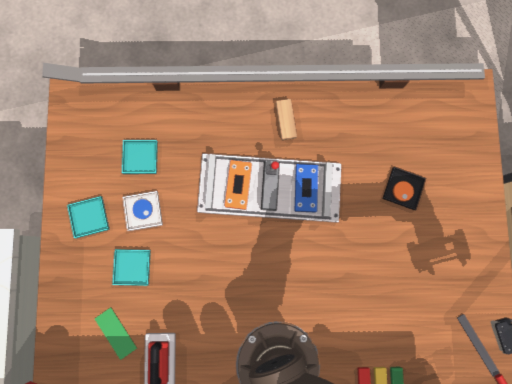

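View pics/side0.png

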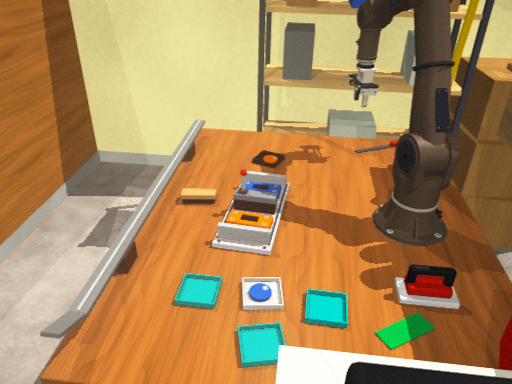

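The white tray at (141,210) holds the blue tag, so the blue plate at (307,188) is next. It lies in the clamp's right-hand, −y bay. The jaw is at (270,185) and the red knob at (275,165). Next I'll measure the poses.

```bash
cat > h.py <<'E'
import cv2,numpy as np
def load(n): return dict(np.load(n+".npz"))
def ray(d,uv,z):
    K,R,t=d["mtx"],d["R"],d["t"]; c=-R.T@t
    r=R.T@np.linalg.solve(K,[uv[0],uv[1],1]); return c+r*(z-c[2])/r[2]
def cloud(d):
    h,w=d["range_z"].shape; v,u=np.mgrid[:h,:w]; Z=d["range_z"]
    P=np.stack([u,v,np.ones_like(u)],-1)@np.linalg.inv(d["mtx"]).T*Z[...,None]
    return (P-d["t"])@d["R"]
def mask(d,lo,hi,roi):
    m=cv2.inRange(cv2.cvtColor(d["pixels"],cv2.COLOR_RGB2HSV),lo,hi); o=np.zeros_like(m); a,b,c,e=roi; o[c:e,a:b]=m[c:e,a:b]; return o
def big(m): return max(cv2.findContours(m,cv2.RETR_EXTERNAL,cv2.CHAIN_APPROX_NONE)[0],key=cv2.contourArea)
def rect(d,m,z):
    c=big(m)[:,0]; p=np.array([ray(d,q,z)[:2] for q in c],np.float32); return cv2.minAreaRect(p)
E
python3 - <<'E'
from h import *
d=load("top0"); P=cloud(d); roi=(190,350,145,230)
print("blue",rect(d,mask(d,(105,150,60),(130,255,255),roi),.046))
print("orange",rect(d,mask(d,(5,150,100),(20,255,255),roi),.046))
z=P[...,2]; R=np.zeros(z.shape,bool); R[145:230,190:350]=1
for n,lo,hi in (("bedall",.012,.2),("jaw",.078,.092),("fence",.062,.077)):
    m=((z>lo)&(z<hi)&R).astype(np.uint8)*255
    for c in cv2.findContours(m,cv2.RETR_EXTERNAL,cv2.CHAIN_APPROX_NONE)[0]:
        if cv2.contourArea(c)>20:
            print(n,cv2.minAreaRect(np.array([P[q[1],q[0],:2] for q in c[:,0]],np.float32)))
for n,r in (("top0",(255,295,150,185)),("side0",(230,260,160,185))):
    d=load(n); m=mask(d,(0,150,80),(4,255,255),r)|mask(d,(172,150,80),(180,255,255),r); Q=cloud(d)[m>0]; vv,uu=np.nonzero(m)
    print(n,"knob",np.median(Q,0),Q.min(0),Q.max(0),len(Q),uu.mean(),vv.mean())
t=cv2.resize(load("top0")["pixels"][145:230,190:350],None,fx=5,fy=5,interpolation=cv2.INTER_CUBIC); cv2.imwrite("pics/crop.png",t[...,::-1])
E
```

```text
blue ((0.5400139093399048, -0.0983382984995842), (0.06543456763029099, 0.147620290517807), 86.93425750732422)
orange ((0.5532141923904419, 0.11600361764431), (0.06585954129695892, 0.1484689563512802), 82.22418975830078)
bedall ((0.5465328693389893, 0.013803079724311829), (0.4499559700489044, 0.19074757397174835), 85.23937225341797)
jaw ((0.5462270379066467, 0.015009805560112), (0.04184931516647339, 0.1496075540781021), 85.43724060058594)
fence ((0.5310811400413513, -0.16384978592395782), (0.02117975428700447, 0.16978710889816284), 85.09446716308594)
fence ((0.5624454617500305, 0.20130924880504608), (0.020668115466833115, 0.17100372910499573), 85.22156524658203)
top0 knob [0.58901738 0.00517153 0.16682461] [ 0.33766532 -0.0040051   0.16050781] [0.59835816 0.08641917 1.44673301] 43 274.74418604651163 164.95348837209303
side0 knob [0.59117295 0.01238556 0.16462592] [0.582208   0.00561372 0.15420143] [0.59944774 0.02041286 0.17247895] 26 243.34615384615384 172.34615384615384
```

View pics/crop.png

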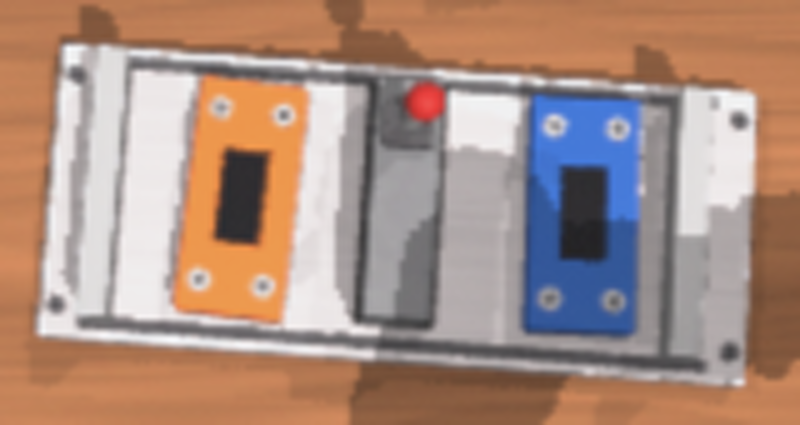

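The clamp is yawed about −4.8°. The jaw is mid-clamp, the lever is upright, and the blue plate is at clamp y ≈ −0.112. I'll align the tool to the clamp, shut the fingers and fly to the +y side of the jaw.

{"method": "carry_out", "body": {"commands": [[0, 0, 0, -0.25, 0, 0, 0.815], [0, 0, 0, -0.25, 0, 0, 0.815], [0, 0, 0, -0.25, 0, 0, 0.815], [0, 0, 0, -0.25, 0, 0, 0.815]], "squeeze": 20}}

```text
clock: 0.5
position: [0.1501, -0.6064, 0.2515]
ee_rot: [-3.138, 0.136, 0.001]
force: [-0.0, -0.5, 0.3]
width: 0.704
gripper_force: 0.0
```

{"method": "carry_out", "body": {"commands": [[0, 0.4, -0.9, 0, 0, 0, 0], [0, 0.4, -0.9, 0, 0, 0, 0], [0, 0.4, -0.9, 0, 0, 0, 0], [0, 0.4, -0.9, 0, 0, 0, 0], [0, 0.4, -0.9, 0, 0, 0, 0], [0, 0.4, -0.9, 0, 0, 0, 0], [0, 0.4, -0.9, 0, 0, 0, 0], [0, 0.4, -0.9, 0, 0, 0, 0]]}}

```text
clock: 1.3
position: [0.2452, -0.4328, 0.2514]
ee_rot: [-3.138, 0.131, 0.001]
force: [-0.1, 0.2, -0.1]
width: 0.02
gripper_force: 0.0
```

{"method": "carry_out", "body": {"commands": [[0, 0.4, -0.9, 0, 0, 0, 0], [0, 0.4, -0.9, 0, 0, 0, 0], [0, 0.4, -0.9, 0, 0, 0, 0], [0, 0.4, -0.9, 0, 0, 0, 0], [0, 0.4, -0.9, 0, 0, 0, 0], [0, 0.4, -0.9, 0, 0, 0, 0], [0, 0.4, -0.9, 0, 0, 0, 0], [0, 0.4, -0.9, 0, 0, 0, 0]]}}

```text
clock: 2.1
position: [0.3397, -0.2602, 0.2515]
ee_rot: [-3.139, 0.131, 0.001]
force: [0.5, -0.7, 0.5]
width: 0.005
gripper_force: 0.0
```

{"method": "carry_out", "body": {"commands": [[0, 0.4, -0.9, 0, 0, 0, 0], [0, 0.4, -0.9, 0, 0, 0, 0], [0, 0.4, -0.9, 0, 0, 0, 0], [0, 0.4, -0.9, 0, 0, 0, 0], [0, 0.4, -0.9, 0, 0, 0, 0], [0, 0.4, -0.9, 0, 0, 0, 0], [0, 0.4, -0.9, 0, 0, 0, 0], [0, 0.4, -0.9, 0, 0, 0, 0]]}}

```text
clock: 2.9
position: [0.4344, -0.0876, 0.2515]
ee_rot: [3.139, -0.131, -0.001]
force: [1.1, 0.0, 0.1]
width: 0.003
gripper_force: 0.0
```

{"method": "carry_out", "body": {"commands": [[0, 0.4, -0.9, 0, 0, 0, 0], [0, 0.4, -0.9, 0, 0, 0, 0], [0, 0.4, -0.9, 0, 0, 0, 0], [0, 0.4, -0.9, 0, 0, 0, 0], [0, 0.4, -0.9, 0, 0, 0, 0], [0, 0.4, -0.9, 0, 0, 0, 0], [0, 0, 0, 0, 0, 0, 0], [0, 0, 0, 0, 0, 0, 0]]}}

```text
clock: 3.7
position: [0.505, 0.0412, 0.2513]
ee_rot: [3.139, -0.129, -0.002]
force: [0.4, 0.0, -0.4]
width: 0.003
gripper_force: 0.0
```

{"method": "carry_out", "body": {"commands": [[0, 0.37, -0.83, 0, 0, 0, 0], [0, 0.37, -0.83, 0, 0, 0, 0], [0, 0, 0, 1, 0, 0, 0], [0, 0, 0, 1, 0, 0, 0], [0, 0, 0, 1, 0, 0, 0], [0, 0, 0, 1, 0, 0, 0], [0, 0, 0, 0.8, 0, 0, 0], [0, 0, 0, 0.8, 0, 0, 0]]}}

```text
clock: 4.5
position: [0.5267, 0.0791, 0.1108]
ee_rot: [3.138, -0.133, -0.001]
force: [-0.2, -0.8, 0.4]
width: 0.0
gripper_force: 0.0
```

{"method": "carry_out", "body": {"commands": [[0, 0, 0, 0.8, 0, 0, 0], [0, 0, 0, 0.8, 0, 0, 0], [0, 0, 0, 0.4, 0, 0, 0], [0, 0, 0, 0, 0, 0, 0]]}}

```text
clock: 4.9
position: [0.5262, 0.0796, 0.0606]
ee_rot: [3.138, -0.132, -0.004]
force: [-0.8, -0.0, -1.1]
width: 0.001
gripper_force: 0.0
```

```bash
python3 - <<'E'
from cell import arm
import cv2,numpy as np
s=arm.observe(); print(s["position"],s["force"],s["clock"])
d=arm.get_image("side"); cv2.imwrite("pics/s1.png",cv2.resize(d["pixels"][140:270,190:350,::-1],None,fx=4,fy=4,interpolation=cv2.INTER_CUBIC))
E
```

```text
[0.52616209 0.07960876 0.06060463] [-0.75769184 -0.04300537 -1.08124799] 4.9
```

View pics/s1.png

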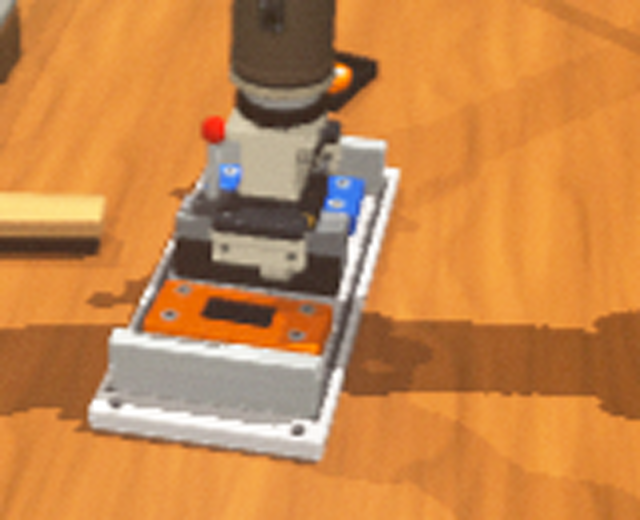

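The shut fingers hang between the jaw and the orange plate, clear of the knob at (213,128). Now I'll push towards clamp −y, which is tool +y.

{"method": "carry_out", "body": {"commands": [[0, 0, 0.2, 0, 0, 0, 0], [0, 0, 0.2, 0, 0, 0, 0], [0, 0, 0.2, 0, 0, 0, 0], [0, 0, 0.08, 0, 0, 0, 0], [0, 0, 0.08, 0, 0, 0, 0], [0, 0, 0.08, 0, 0, 0, 0], [0, 0, 0.08, 0, 0, 0, 0], [0, 0, 0.08, 0, 0, 0, 0]]}}

```text
clock: 5.75
position: [0.5252, 0.0563, 0.0617]
ee_rot: [-3.138, 0.13, -0.0]
force: [0.0, 5.1, -0.7]
width: 0.006
gripper_force: 2.5
```

{"method": "carry_out", "body": {"commands": [[0, 0, 0.15, 0, 0, 0, 0], [0, 0, 0.15, 0, 0, 0, 0], [0, 0, 0.15, 0, 0, 0, 0], [0, 0, 0.15, 0, 0, 0, 0], [0, 0, 0.15, 0, 0, 0, 0], [0, 0, 0.15, 0, 0, 0, 0], [0, 0, 0.15, 0, 0, 0, 0], [0, 0, 0.15, 0, 0, 0, 0]]}}

```text
clock: 6.55
position: [0.5228, 0.0275, 0.0618]
ee_rot: [-3.137, 0.128, -0.001]
force: [0.4, 4.5, -1.1]
width: 0.005
gripper_force: 2.6
```

{"method": "carry_out", "body": {"commands": [[0, 0, 0.1, 0, 0, 0, 0], [0, 0, 0.1, 0, 0, 0, 0], [0, 0, 0.1, 0, 0, 0, 0], [0, 0, 0.1, 0, 0, 0, 0], [0, 0, 0.06, 0, 0, 0, 0], [0, 0, 0.06, 0, 0, 0, 0], [0, 0, 0.06, 0, 0, 0, 0], [0, 0, 0.06, 0, 0, 0, 0]]}}

```text
clock: 7.35
position: [0.5214, 0.011, 0.0617]
ee_rot: [-3.138, 0.129, -0.0]
force: [-0.6, 4.9, -1.2]
width: 0.004
gripper_force: 2.5
```

{"method": "carry_out", "body": {"commands": [[0, 0, 0.06, 0, 0, 0, 0], [0, 0, 0.06, 0, 0, 0, 0], [0, 0, 0.06, 0, 0, 0, 0], [0, 0, 0.06, 0, 0, 0, 0], [0, 0, 0.06, 0, 0, 0, 0], [0, 0, 0.06, 0, 0, 0, 0], [0, 0, 0.06, 0, 0, 0, 0], [0, 0, 0.06, 0, 0, 0, 0]]}}

```text
clock: 8.15
position: [0.5204, -0.0004, 0.0617]
ee_rot: [-3.137, 0.129, -0.0]
force: [1.0, 7.5, -1.1]
width: 0.006
gripper_force: 3.6
```

{"method": "carry_out", "body": {"commands": [[0, 0, 0.06, 0, 0, 0, 0], [0, 0, 0.06, 0, 0, 0, 0], [0, 0, 0.06, 0, 0, 0, 0], [0, 0, 0.06, 0, 0, 0, 0], [0, 0, 0.04, 0, 0, 0, 0], [0, 0, 0.04, 0, 0, 0, 0], [0, 0, 0.04, 0, 0, 0, 0]]}}

```text
clock: 8.85
position: [0.5197, -0.0092, 0.0618]
ee_rot: [-3.137, 0.128, -0.001]
force: [-0.0, 7.3, -0.8]
width: 0.005
gripper_force: 3.6
```

{"method": "carry_out", "body": {"commands": [[0, 0, 0.04, 0, 0, 0, 0], [0, 0, 0.04, 0, 0, 0, 0]]}}

```text
clock: 9.05
position: [0.5195, -0.0112, 0.0618]
ee_rot: [-3.137, 0.128, -0.0]
force: [0.6, 7.0, -1.4]
width: 0.006
gripper_force: 3.6
```

{"method": "carry_out", "body": {"commands": [[0, 0, 0.04, 0, 0, 0, 0], [0, 0, 0.04, 0, 0, 0, 0]]}}

```text
clock: 9.25
position: [0.5194, -0.0132, 0.0618]
ee_rot: [-3.137, 0.128, -0.001]
force: [2.1, 6.9, -1.7]
width: 0.001
gripper_force: 3.6
```

{"method": "carry_out", "body": {"commands": [[0, 0, 0.03, 0, 0, 0, 0], [0, 0, 0.03, 0, 0, 0, 0]]}}

```text
clock: 9.45
position: [0.5193, -0.0147, 0.0618]
ee_rot: [-3.137, 0.128, -0.001]
force: [-0.4, 7.3, -0.4]
width: 0.006
gripper_force: 3.6
```

{"method": "carry_out", "body": {"commands": [[0, 0, 0.03, 0, 0, 0, 0], [0, 0, 0.03, 0, 0, 0, 0]]}}

```text
clock: 9.65
position: [0.5191, -0.0161, 0.0618]
ee_rot: [-3.137, 0.128, -0.001]
force: [0.4, 6.7, -0.7]
width: 0.004
gripper_force: 3.6
```

{"method": "carry_out", "body": {"commands": [[0, 0, 0.03, 0, 0, 0, 0]]}}

```text
clock: 9.75
position: [0.5191, -0.0169, 0.0618]
ee_rot: [-3.137, 0.128, -0.001]
force: [0.0, 8.5, -0.3]
width: 0.007
gripper_force: 3.6
```

{"method": "carry_out", "body": {"commands": [[0, 0, 0.03, 0, 0, 0, 0]]}}

```text
clock: 9.85
position: [0.519, -0.0176, 0.0618]
ee_rot: [-3.137, 0.128, -0.001]
force: [0.6, 10.5, -2.3]
width: 0.006
gripper_force: 5.4
```

{"method": "carry_out", "body": {"commands": [[0, 0, 0.02, 0, 0, 0, 0]]}}

```text
clock: 9.95
position: [0.5191, -0.0176, 0.0618]
ee_rot: [-3.137, 0.128, -0.001]
force: [1.2, 9.8, -1.2]
width: 0.006
gripper_force: 5.1
```

{"method": "carry_out", "body": {"commands": [[0, 0, 0.02, 0, 0, 0, 0]]}}

```text
clock: 10.05
position: [0.519, -0.0176, 0.0618]
ee_rot: [-3.136, 0.127, -0.001]
force: [-0.0, 11.4, -2.2]
width: 0.003
gripper_force: 5.8
```

{"method": "carry_out", "body": {"commands": [[0, 0, 0.04, 0, 0, 0, 0]]}}

```text
clock: 10.15
position: [0.519, -0.0176, 0.0618]
ee_rot: [-3.135, 0.126, -0.001]
force: [0.6, 15.5, -1.4]
width: 0.008
gripper_force: 7.9
```

{"method": "carry_out", "body": {"commands": [[0, 0, 0.04, 0, 0, 0, 0]]}}

```text
clock: 10.25
position: [0.519, -0.0176, 0.0618]
ee_rot: [-3.134, 0.125, -0.001]
force: [0.8, 19.0, -2.8]
width: 0.006
gripper_force: 9.3
```

{"method": "carry_out", "body": {"commands": [[0, 0, 0.015, 0, 0, 0, 0], [0, 0, 0, 0, 0, 0, 0], [0, 0, 0, 0, 0, 0, 0], [0, 0, 0, 0, 0, 0, 0]]}}

```text
clock: 10.65
position: [0.519, -0.0176, 0.0618]
ee_rot: [-3.134, 0.124, -0.002]
force: [0.0, 17.8, -2.4]
width: 0.005
gripper_force: 8.6
```

```bash
python3 - <<'E'
from cell import arm
import numpy as np
from h import *
s=arm.observe(); print(s["position"],s["force"],s["clock"])
for n in ("top","side"):
    d=arm.get_image(n); np.savez(n+"1.npz",**d)
    roi=(190,350,145,240) if n=="top" else (220,290,160,225)
    m=mask(d,(105,150,60),(130,255,255),roi); print(n,"blue",rect(d,m,.046))
    r=(255,330,140,185) if n=="top" else (225,265,150,190)
    m=mask(d,(0,150,80),(4,255,255),r)|mask(d,(172,150,80),(180,255,255),r)
    Q=cloud(d)[m>0]; Q=Q[(Q[:,2]<.2)]; print("knob",len(Q),Q.mean(0) if len(Q) else 0,Q.min(0) if len(Q) else 0,Q.max(0) if len(Q) else 0)
d=load("top1"); c=cv2.resize(d["pixels"][140:235,190:350,::-1],None,fx=4,fy=4,interpolation=cv2.INTER_CUBIC); cv2.imwrite("pics/t1.png",c)
E
```

```text
[ 0.51901329 -0.01761839  0.06184156] [ 0.03041173 17.77514146 -2.41088264] 10.65
top blue ((0.6028672456741333, -0.1514451652765274), (0.0063438015058636665, 0.009669517166912556), 87.87486267089844)
knob 0 0 0 0
side blue ((0.4643537402153015, -0.12715613842010498), (1.8742866814136505e-08, 0.03107576258480549), 3.9716885089874268)
knob 22 [ 0.58508265 -0.06101648  0.16489312] [ 0.57761683 -0.0691713   0.15518119] [ 0.59286839 -0.05415093  0.1734789 ]
```

View pics/t1.png

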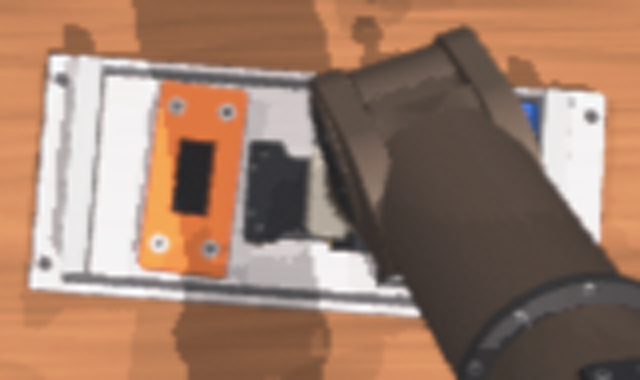

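The jaw stopped with the plate against the fence, and the force rose without further travel, so it is seated. In the top view the orange plate at (193,178) hasn't moved, and the arm hides the blue one. I'll add a little more press, then back off, lift and shift over to the knob.

{"method": "carry_out", "body": {"commands": [[0, 0, 0.03, 0, 0, 0, 0], [0, 0, 0, 0, 0, 0, 0], [0, 0, 0, 0, 0, 0, 0]]}}

```text
clock: 11.05
position: [0.519, -0.0176, 0.0619]
ee_rot: [-3.133, 0.123, -0.002]
force: [-0.3, 20.9, -3.6]
width: 0.006
gripper_force: 9.7
```

{"method": "carry_out", "body": {"commands": [[0, 0, -0.1, 0, 0, 0, 0], [0, 0, -0.2, 0, 0, 0, 0], [0, 0, -0.3, 0, 0, 0, 0], [0, 0, -0.35, 0, 0, 0, 0], [0, 0, 0, -0.8, 0, 0, 0], [0, 0, 0, -0.9, 0, 0, 0], [0, 0, 0, -0.9, 0, 0, 0], [0, 0, 0, -0.75, 0, 0, 0]]}}

```text
clock: 11.85
position: [0.5207, 0.0005, 0.1467]
ee_rot: [3.139, -0.131, 0.001]
force: [0.9, -0.4, -0.7]
width: 0.006
gripper_force: 0.0
```

{"method": "carry_out", "body": {"commands": [[0, 0.7, 0, 0, 0, 0, 0], [0, 0.7, 0, 0, 0, 0, 0], [0, 0.7, 0, 0, 0, 0, 0], [0, 0.7, 0, 0, 0, 0, 0], [0, 0, 0, 0, 0, 0, 0]]}}

```text
clock: 12.35
position: [0.592, -0.0057, 0.1453]
ee_rot: [3.139, -0.132, 0.002]
force: [-0.4, -0.1, 0.2]
width: 0.0
gripper_force: 0.0
```

```bash
python3 - <<'E'
from cell import arm
import numpy as np
from h import *
s=arm.observe(); print(s["position"],s["force"],s["clock"])
for n in ("top","side"):
    d=arm.get_image(n); np.savez(n+"2.npz",**d)
    roi=(190,350,145,240) if n=="top" else (220,290,160,225)
    m=mask(d,(105,150,60),(130,255,255),roi); print(n,"blue",rect(d,m,.046))
    r=(255,330,140,185) if n=="top" else (225,265,150,190)
    m=mask(d,(0,150,80),(4,255,255),r)|mask(d,(172,150,80),(180,255,255),r)
    Q=cloud(d)[m>0]; Q=Q[(Q[:,2]<.2)]; print("knob",len(Q),Q.mean(0) if len(Q) else 0,Q.min(0) if len(Q) else 0,Q.max(0) if len(Q) else 0)
a,b=[cv2.resize(load(n)["pixels"][v:v+100,u:u+130,::-1],None,fx=4,fy=4,interpolation=cv2.INTER_CUBIC) for n,u,v in (("top2",215,140),("side2",200,140))]
cv2.imwrite("pics/t2.png",cv2.resize(np.hstack([a,b]),(800,308)))
E
```

```text
[ 0.59204787 -0.00570588  0.14533359] [-0.43017636 -0.05591348  0.23114422] 12.35Traceback (most recent call last):
  File "<stdin>", line 8, in <module>
  File "h.py", line 14, in rect
    c=big(m)[:,0]; p=np.array([ray(d,q,z)[:2] for q in c],np.float32); return cv2.minAreaRect(p)
      ~~~^^^
  File "h.py", line 12, in big
    def big(m): return max(cv2.findContours(m,cv2.RETR_EXTERNAL,cv2.CHAIN_APPROX_NONE)[0],key=cv2.contourArea)
                       ~~~^^^^^^^^^^^^^^^^^^^^^^^^^^^^^^^^^^^^^^^^^^^^^^^^^^^^^^^^^^^^^^^^^^^^^^^^^^^^^^^^^^^^
ValueError: max() iterable argument is empty
```

The 20.9 N wrist reading means about 16 N on the plate. The arm hides the rest from the top camera, so I'll tip the lever using the known geometry.

{"method": "carry_out", "body": {"commands": [[0, -0.05, 0.5, 0, 0, 0, 0], [0, 0, 0.4, 0, 0, 0, 0], [0, 0, 0.2, 0, 0, 0, 0], [0, 0, 0.2, 0, 0, 0, 0], [0, 0, 0.2, 0, 0, 0, 0]]}}

```text
clock: 12.9
position: [0.5857, -0.043, 0.1457]
ee_rot: [-3.138, 0.131, -0.0]
force: [-0.7, 1.6, 1.6]
width: 0.005
gripper_force: 0.9
```

{"method": "carry_out", "body": {"commands": [[0, 0, 0.26, 0, 0, 0, 0], [0, 0, 0.26, 0, 0, 0, 0], [0, 0, 0.26, 0, 0, 0, 0]]}}

```text
clock: 13.2
position: [0.5842, -0.0626, 0.1454]
ee_rot: [-3.139, 0.13, 0.0]
force: [-0.3, 1.1, -0.4]
width: 0.001
gripper_force: 0.7
```

```bash
python3 - <<'E'
from cell import arm
import numpy as np
from h import *
s=arm.observe(); print(s["position"],s["force"],s["clock"])
d=arm.get_image("side")
cv2.imwrite("pics/s3.png",cv2.resize(d["pixels"][130:250,200:320,::-1],None,fx=5,fy=5,interpolation=cv2.INTER_CUBIC))
E
```

```text
[ 0.58421659 -0.06261921  0.14536901] [-0.28946398  1.06957707 -0.42069607] 13.2
```

View pics/s3.png

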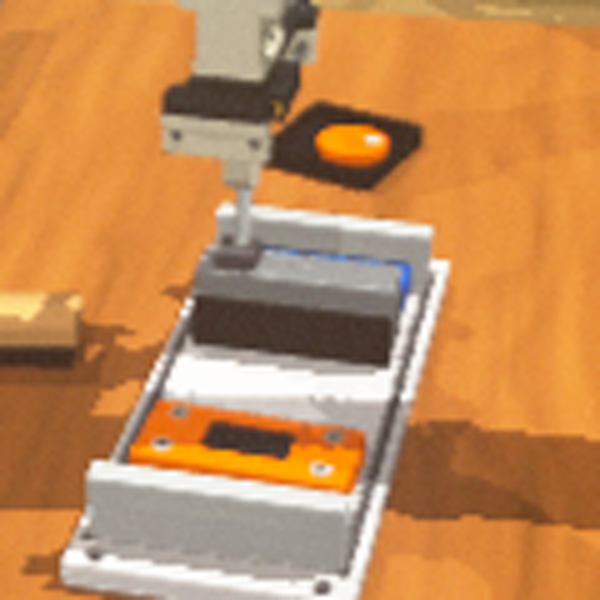

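The finger at (240,175) is pushing the knob over, with the lever rod right beneath it. The jaw is still up against the blue plate. I'll carry on along the arc.

{"method": "carry_out", "body": {"commands": [[0, 0, 0.25, 0, 0, 0, 0], [0, 0, 0.25, 0, 0, 0, 0], [0, 0, 0.25, 0, 0, 0, 0]]}}

```text
clock: 13.55
position: [0.5828, -0.0815, 0.1456]
ee_rot: [3.139, -0.131, 0.0]
force: [0.4, 2.6, 0.6]
width: 0.004
gripper_force: 0.6
```

{"method": "carry_out", "body": {"commands": [[0, 0, 0.13, 0.2, 0, 0, 0], [0, 0, 0.13, 0.2, 0, 0, 0], [0, 0, 0.13, 0.2, 0, 0, 0]]}}

```text
clock: 13.85
position: [0.5819, -0.0911, 0.13]
ee_rot: [3.139, -0.131, 0.0]
force: [-0.0, 0.1, 2.1]
width: 0.006
gripper_force: 0.8
```

{"method": "carry_out", "body": {"commands": [[0, 0, 0.13, 0.2, 0, 0, 0], [0, 0, 0.13, 0.2, 0, 0, 0]]}}

```text
clock: 14.05
position: [0.5812, -0.0973, 0.1199]
ee_rot: [-3.139, 0.131, 0.001]
force: [-0.0, 0.3, 1.7]
width: 0.005
gripper_force: 0.7
```

{"method": "carry_out", "body": {"commands": [[0, 0, 0.13, 0.2, 0, 0, 0], [0, 0, 0, 0, 0, 0, 0], [0, 0, 0, 0, 0, 0, 0]]}}

```text
clock: 14.35
position: [0.5808, -0.1005, 0.1152]
ee_rot: [3.139, -0.131, -0.001]
force: [-0.1, -0.4, -0.0]
width: 0.006
gripper_force: 0.0
```

The lever should be near 1.15 rad. I'll retreat up and away to +y, then look.

{"method": "carry_out", "body": {"commands": [[0, 0, -0.15, -0.6, 0, 0, 0], [0, 0, -0.3, -1, 0, 0, 0], [0, 0, -0.5, -1, 0, 0, 0], [0, 0, -0.9, -1, 0, 0, 0], [0, 0, -1, -0.5, 0, 0, 0], [0, 0, -1, 0, 0, 0, 0], [0, 0, -1, 0, 0, 0, 0], [0, 0, -1, 0, 0, 0, 0]]}}

```text
clock: 15.15
position: [0.5932, 0.0464, 0.2183]
ee_rot: [3.139, -0.131, 0.0]
force: [0.2, -0.5, -0.3]
width: 0.01
gripper_force: 0.0
```

{"method": "carry_out", "body": {"commands": [[0, 0, -1, 0, 0, 0, 0], [0, 0, -1, 0, 0, 0, 0], [0, 0, -1, 0, 0, 0, 0], [0, 0, -1, 0, 0, 0, 0], [0, 0, -1, 0, 0, 0, 0], [0, 0, -1, 0, 0, 0, 0], [0, 0, -1, 0, 0, 0, 0], [0, 0, 0, 0, 0, 0, 0]]}}

```text
clock: 15.95
position: [0.6067, 0.2247, 0.218]
ee_rot: [-3.137, 0.122, 0.001]
force: [0.4, 0.5, 0.3]
width: 0.006
gripper_force: 0.0
```

```bash
python3 - <<'E'
from cell import arm
import numpy as np
from h import *
s=arm.observe(); print(s["position"],s["force"],s["clock"])
O=np.array([.5465,.0138]); B=np.array([[.9965,-.083],[.083,.9965]])
for n in ("top","side"):
    d=arm.get_image(n); np.savez(n+"3.npz",**d)
    r=(275,350,145,235) if n=="top" else (225,275,150,200)
    m=mask(d,(0,150,80),(4,255,255),r)|mask(d,(172,150,80),(180,255,255),r)
    Q=cloud(d)[m>0]; Q=Q[(Q[:,2]<.2)]
    if len(Q): q=Q.mean(0); print(n,"knob",len(Q),B@(q[:2]-O),q[2])
d=load("top3"); P=cloud(d); z=P[...,2]; roi=(190,350,145,240)
for nm,m,h in (("blue",mask(d,(105,150,60),(130,255,255),roi),.046),("orange",mask(d,(5,150,100),(20,255,255),roi),.046)):
    try: r=rect(d,m,h); print(nm,r,B@(np.array(r[0])-O))
    except Exception as e: print(nm,e)
m=np.zeros(z.shape,np.uint8); m[145:235,265:350]=((z>.078)&(z<.092))[145:235,265:350]
c=big(m)[:,0]; r=cv2.minAreaRect(np.array([P[q[1],q[0],:2] for q in c],np.float32)); print("jaw",r,B@(np.array(r[0])-O))
a=d["pixels"][140:240,220:350]; b=load("side3")["pixels"][140:240,200:330]
cv2.imwrite("pics/f.png",cv2.resize(np.hstack([a,b])[...,::-1],(780,300),interpolation=cv2.INTER_CUBIC))
E
```

```text
[0.60666088 0.22465532 0.21802308] [0.42482606 0.53414467 0.34778702] 15.95
top knob 39 [ 0.04286091 -0.13881489] 0.12723989133816754
side knob 20 [ 0.04695702 -0.14350828] 0.12238495068432118
blue ((0.5242286920547485, -0.11772961914539337), (0.06423556059598923, 0.12108094245195389), 85.02710723876953) [-0.0112764  -0.13291778]
orange ((0.6162854433059692, 0.07973558455705643), (0.013294031843543053, 0.006184353958815336), 32.49126434326172) [0.06406854 0.071497  ]
jaw ((0.5404842495918274, -0.05894160643219948), (0.04192158952355385, 0.15045295655727386), 85.12824249267578) [ 4.28580521e-05 -7.29863181e-02]
```

View pics/f.png

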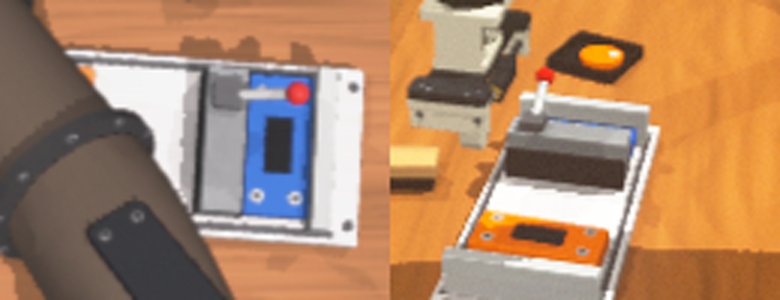

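The lever is tipped over the blue plate, with the knob at (298,92), at about 1.1 rad. The plate sits square between jaw and fence, 60 mm from the jaw's middle at clamp y ≈ −0.133. The orange plate is untouched and the arm is clear, so I'm handing in.

```bash
python3 -c "
from cell import arm
print(arm.sign_off())"
```

```text
the job is handed in; nothing more can be done
None
```

The job is handed in: the jaw pressed the blue plate against its fence with about 16 N, then I tipped the lever to about 1.1 rad towards it; the interface returned no verdict.

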